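# Rock the analyser's battery pack into its charger

## Task

Put the loose battery pack on charge: slip its tongue under the charger's lip with the tail raised, push it back gently against the sprung contacts until it comes up solid, then rock the tail down until the pack lies flat in the cup and the catch has snapped shut over its tail. Feel your way rather than forcing it, let go of the pack, and leave the meter, the sample cups and the box where they stand.

Things in the scene. Friction and masses are not known exactly. Their poses are not given: they have to be found in the camera images.
- pack: Loose black battery pack, 0.2 kg, flat on the bench. Main block 70 (x) x 40 (y) x 32 (z) mm; origin: centre of its underside, z up. Nose (-x): tongue 28 wide, 6 high (z 0-6), sticks out 10 mm, three brass contacts. Tail (+x): full-width ledge, z 0-9, sticks out 3.5 mm. Overall x -45 to +38.5. Grip across the 40 mm width, x -5 to +10.
- pack_tongue (a point): Middle of the bottom front edge of the pack's tongue: 45 mm towards -x from the pack's origin, at the underside.
- charger: Charger screwed to the bench: light housing, x -64 to +92, y +-42, 14 mm high (lamp console x 64-90: 21). Origin at bench height, z up, -x = nose end. A grey cup for the pack stands on it, floor at z 18 mm. The cup is clamped in slots, up to 8 mm off nominal along x, not measured: find it by feel. The charger bears 30 N.
- seat (a point): On the charger at x 0, y 0, z 18 mm: where the seated pack's origin belongs, cup at nominal, axes alike (pack's nose to the charger's -x). Side walls stand 0.8 mm from the pack's sides, 14 mm above the cup floor, top 5 mm flared out, only at x < -22 and x > 26; between them the sides are open for the fingers down to the floor.
- lip (a point): On the charger at x -41.5, y 0, z 26 mm: lower free edge of the lip at the cup's nose end, cup at nominal. Lip: 8 to 11 mm above the cup floor, back to the nose wall. With the pack 15 to 17 degrees nose-down, the tongue goes under it and the tail clears the catch. Under it a sprung contact block, face at x -42.5, yields 4 mm towards -x (2 N rising to 6 N), then is solid: tongue tip at x -46.5.
- tail_stop (a point): On the charger at x 38.5, y 0, z 18 mm: foot of the inner face of the tail stops (both sides of the catch, 12 mm above the cup floor, inner edge bevelled), cup at nominal. The pack pushed back solid has 1.5 mm to spare here; not pushed back it cannot go down. Let go, the springs press it against these stops.
- catch (a joint): Sprung black catch mid tail end, 18 mm wide: 0 = closed, grows as it is pushed to +x (to 0.006 m). Closed, its nose at x 36 covers the pack's ledge; underside 10, top of its inward ramp 18 mm above the cup floor; thumb tab to x 54. The ledge coming down pushes it out (a few N down on the tail), then it snaps back to 0.
- meter: Bystander: grey survey meter 180 x 84 x 60 mm with a carrying handle to 99 mm; origin under its centre. Leave alone.
- cup_a: Bystander: round steel sample cup, 51 mm across, 33 high; origin under its centre. Leave alone.
- cup_b: Bystander: the same kind of steel sample cup. Leave alone.
- pellet_box: Bystander: cardboard box 92 x 62 x 36 mm; origin under its centre. Leave alone.
There are look-alikes about, which are no part of the job. Leave any purple or turquoise look-alike of the charger alone.

How it is judged:
By the outcome, as a careful person would: the job done as asked, in the order asked, and still so for the second after the job is handed in, with the robot touching nothing.
It also fails if it takes over 64 s, if anything falls off the work surface, if the arm or the gripper's body presses on something with over 40 N, if the wrist force passes 120 N, or if a joint passes its speed limit or range.

## Robot

A 7-joint arm with a two-finger parallel gripper is mounted at the origin on the work surface. World frame = base frame: x ahead of the robot, y to its left, z up, the work surface at z = 0. Lengths are in m, angles in degrees, forces in N, time in s.
With the tool pointing down it reaches from about 0.4 to 0.9 m from the base axis. Payload 5.5 kg.
Tool frame: the origin (TCP) lies at the very end of the fingers, on their centre line; the grasp point (between the pads) lies 19 mm behind it; z points along the fingers, y is the direction in which the jaws open and shut (so a half turn about z gives the same grasp; the last joint's range is limited). The gripper opens to 85 mm and grips with 20 to 120 N. Pads are 22 mm wide; open, the fingers measure 114 mm over their backs; the gripper's body (76 mm by 85 mm) begins 54 mm behind the grasp point. The pads swing forward as they close: fully open they stand 13 mm farther back than shut.
Start: joints at [82.116, 28.699, -24.465, 88.831, 12.651, 65.22, -12.049], TCP at [0.254, -0.598, 0.231] pointing down, gripper open.
Joint ranges: [-164.97, 164.97], [-17.58, 116.51], [-87.97, 89.64], [11.32, 138.91], [-80.73, 260.73], [10.89, 115.49], [-147.41, 147.41]. Speed limits (degrees/s): [147.25, 147.25, 180, 180, 180, 180, 180].

## Interface

Orientations are given as a 3x3 rotation matrix whose columns are the frame's x, y, z axes.
In Python, from bench import status, optics, workorder gives the robot as it stands.
- The arm moves only by the tool play_rows, never from a script. Its argument "rows" is text: rows parted by semicolons, each of 7 numbers parted by spaces: the closure, from 0 (fully open) to 1 (shut), then the shift along the world's x, y, z in m, then the turn, a rotation vector about the world's x, y, z in rad. In form: grip x y z rx ry rz; .... A call has exactly 8 rows; each row is the pose to reach, as a shift and turn from the pose commanded when the call began; what a row does not reach only later rows make up. A row lasts 1/8 s, in which the tool goes at most 62.5 mm and 10.7 degrees, less where a joint would pass 70% of its speed; a pose out of reach is approached as far as the arm can. A call with a gripper value outside its range is refused whole. The fingers move at their own pace and stop on an object; the grip force is fixed at half the most. Time passes only in rows, so rows that repeat a pose let the fingers close, or fill a call up. It gives the time, the measured TCP pose, the force and the opening at its end, in the units of the state.
- status.sense(): the state, without advancing time (a new reading comes with each control period).
- optics.read_camera(name): name is "side" or "top"; returns a dict with "frame" (400x640x3 uint8, red, green, blue), "mtx" (3x3 intrinsics, pixels), "R" (3x3) and "t" (3): a world point X has camera coordinates R X + t. Camera axes: x right, y down, z forward; pixel columns grow to the right and rows downward; lengths in m; the calibration is good to about 2 mm. A picture is of the moment at which its call begins. There is no depth.
- workorder.sign_off(): hands the job in, once; it reports no verdict.
The state is a dict: "time_s": time; "qpos": joint angles; "qvel": joint speeds; "effort": joint torques, N m; "ee_pos": TCP position; "orientation": TCP orientation; "ft_force": force on the tool from outside, world axes, zero at the start; "wrist_torque": the same for the moment, N m; "grip_width": finger opening in m.
Only numpy, scipy, OpenCV 4.12 (cv2) and the standard library are available. Lean on these libraries where they do the work, as an engineer would, in place of code of your own. Each camera call takes 0.05 s, during which the arm holds its last target.

## Working session

There is one attempt and no reset: what is moved stays moved. The work goes in short steps, Python scripts to look and compute and a tool call to move; the robot and the scene stay as the last step left them, time stands still between calls to the robot, and variables do not carry over. Pictures are saved under pics/ and viewed, and the job is handed in when it is done.

Besides the shell and the picture viewer there is one more tool, called after "Emit:" as a command line: name --argument value ..., lists and objects as JSON in quotes. play_rows: Moves the arm, as the interface text tells. Its arguments: {"type":"object","properties":{"rows":{"type":"string"}},"required":["rows"]}

```bash
ls; mkdir -p pics
python3 - <<'E'
from bench import status, optics
import cv2
s=status.sense()
for k in s: print(k, s[k])
for n in ("side","top"):
    c=optics.read_camera(n)
    cv2.imwrite(f"pics/{n}0.png",c["frame"][:,:,::-1])
    print(n,c["mtx"],c["R"],c["t"])
E
```

```text
pics
time_s 0.0
qpos [ 82.11473753  28.75375073 -24.45046872  88.89041897  12.64998504
  65.21950313 -12.04977259]
qvel [ 0.06398338  0.02762826  0.0168001  -0.04953429 -0.05994701  0.03484369
  0.0302851 ]
effort [ 1.14843457e-03 -5.69515872e+01 -5.81589326e+00 -2.80940545e+01
  1.07295180e-02  1.21440148e-02 -1.18382249e-05]
ee_pos [ 0.25328376 -0.59787997  0.23026318]
orientation [[ 9.20742975e-01  3.90169048e-01 -6.98410799e-04]
 [ 3.90169669e-01 -9.20741212e-01  1.80281996e-03]
 [ 6.03489426e-05 -1.93243253e-03 -9.99998131e-01]]
ft_force [0.01962374 0.13486613 0.77526527]
wrist_torque [-0.01039013  0.03931733 -0.00431787]
grip_width 0.08507061376958576
side [[488.50882421   0.         314.77929716]
 [  0.         488.50882421 202.76377143]
 [  0.           0.           1.        ]] [[-0.9703079  -0.24182371 -0.00488595]
 [-0.14926539  0.61457205 -0.77461025]
 [ 0.19032189 -0.75088114 -0.63242003]] [0.48072567 0.18919441 1.05559999]
top [[466.63055633   0.         313.46779044]
 [  0.         466.63055633 200.85901071]
 [  0.           0.           1.        ]] [[-0.02567214 -0.99961301  0.01071324]
 [-0.99728029  0.02486866 -0.06937986]
 [ 0.06908658 -0.01246523 -0.99753279]] [-0.11140598  0.53644282  1.27651966]
```

View pics/top0.png

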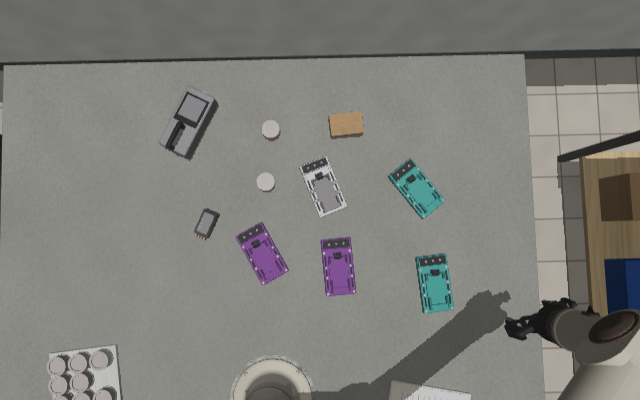

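View pics/side0.png

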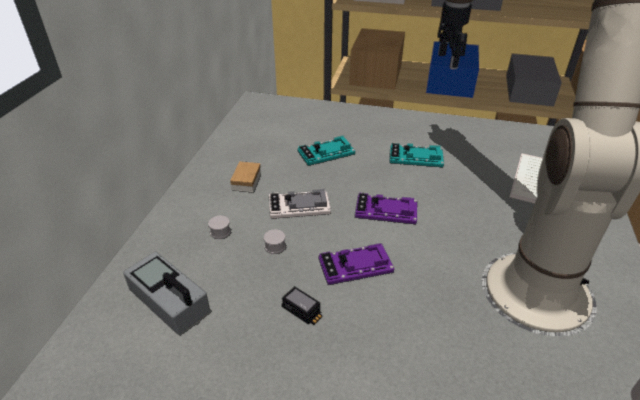

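The top view shows five charger-shaped things: the white/light one at (323,186), purple ones at (262,253) and (338,266), and turquoise ones at (416,188) and (435,283). The white one fits ("light housing, grey cup"). The black pack is at (206,223), with its brass contacts towards (199,236). I'll confirm both in enlarged crops.

Run:
```python
import cv2, numpy as np
a=cv2.imread("pics/top0.png"); b=cv2.imread("pics/side0.png")
def cr(im,x,y,w,h,f): return cv2.resize(im[y:y+h,x:x+w],None,fx=f,fy=f,interpolation=cv2.INTER_CUBIC)
A=cr(a,290,150,66,72,6); B=cr(a,180,200,50,45,8)
C=cr(b,255,180,88,48,4.5);D=cr(b,270,280,60,48,6)
def pad(im,h,w): 
    o=np.zeros((h,w,3),np.uint8); o[:im.shape[0],:im.shape[1]]=im; return o
cv2.imwrite("pics/crop_top.png",np.hstack([pad(A,440,396),pad(B,440,400)]))
cv2.imwrite("pics/crop_side.png",np.hstack([pad(C,300,398),pad(D,300,360)]))
```

```text
(no output)
```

View pics/crop_top.png

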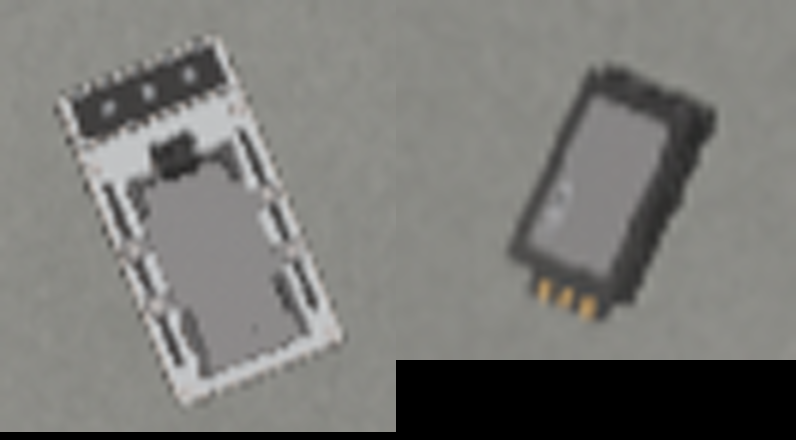

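View pics/crop_side.png

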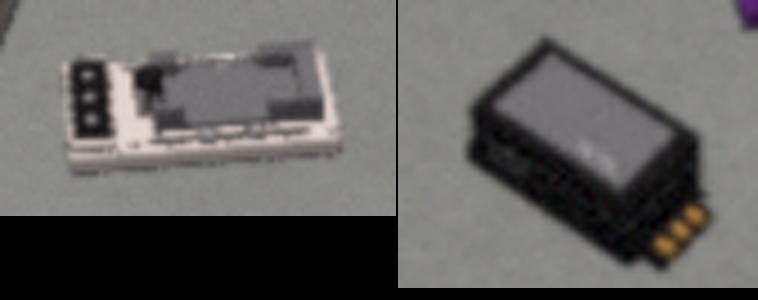

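The crops confirm it. The white housing with a grey cup has its console and black catch at the upper end (+x end), about top (313,162), and its nose at about (334,211). The pack's brass tongue points to the lower left. Next I'll fit poses to silhouettes.

```bash
cat > vis.py <<'E'
import numpy as np, cv2
from scipy.optimize import minimize
def proj(c,P):
    P=np.atleast_2d(P)@c["R"].T+c["t"]; p=P@c["mtx"].T; return p[:,:2]/p[:,2:]
def box(x0,x1,y0,y1,z0,z1): return np.array([[x,y,z] for x in(x0,x1) for y in(y0,y1) for z in(z0,z1)])/1000
CH=[box(-64,92,-42,42,0,14),box(64,90,-42,42,14,21),]
CUP=[box(-52,-22,-26,26,14,30)]
PK=[box(-35,35,-20,20,0,32),box(-45,-35,-14,14,0,6),box(35,38.5,-20,20,0,9)]
def place(b,x,y,yaw,z=0):
    c,s=np.cos(yaw),np.sin(yaw); return b@np.array([[c,-s,0],[s,c,0],[0,0,1]]).T+[x,y,z]
S=4
def sil(c,boxes,p,win):
    x0,y0,w,h=win; m=np.zeros((h*S,w*S),np.uint8)
    for b in boxes:
        q=proj(c,place(b,*p)); q=(q+0.5-[x0,y0])*S-0.5
        hull=cv2.convexHull(q.astype(np.float32))
        cv2.fillConvexPoly(m,np.round(hull*16).astype(np.int32),1,shift=4)
    return cv2.resize(m.astype(np.float32),(w,h),interpolation=cv2.INTER_AREA)
def unproj(c,uv,z):
    d=c["R"].T@np.linalg.inv(c["mtx"])@np.array([uv[0],uv[1],1.]); o=-c["R"].T@c["t"]
    return o+d*(z-o[2])/d[2]
E
python3 - <<'E'
from vis import *
from bench import optics
C={n:optics.read_camera(n) for n in("top","side")}
import pickle; pickle.dump(C,open("cams.pkl","wb"))
t=C["top"]
print("charger tail",unproj(t,(312.7,161.3),.021),"nose",unproj(t,(333.7,211.6),.014))
print("pack",unproj(t,(206,223),.03), unproj(t,(199,237),.005))
wins={"ch":{"top":(285,145,75,85),"side":(255,175,90,50)},"pk":{"top":(185,200,42,45),"side":(272,280,60,50)}}
masks={}
for o in wins:
  for n in wins[o]:
    x,y,w,h=wins[o][n]; im=C[n]["frame"][y:y+h,x:x+w].astype(float)
    bg=np.median(im.reshape(-1,3)[np.r_[0:w, -w:0]],axis=0)
    d=im-bg; v=d.mean(2)
    print(o,n,bg)
    masks[o,n]=(v,)
    k=np.clip((v+127),0,255).astype(np.uint8)
    cv2.imwrite(f"pics/m_{o}_{n}.png",cv2.resize(k,None,fx=5,fy=5,interpolation=cv2.INTER_NEAREST))
E
```

```text
charger tail [ 0.64395973 -0.12561975  0.021     ] nose [ 0.50243495 -0.18056901  0.014     ]
pack [0.47929602 0.17091039 0.03      ] [0.44152116 0.19618729 0.005     ]
ch top [139.5 140.  135. ]
ch side [136. 136. 131.]
pk top [138. 138. 133.]
pk side [136. 136. 131.]
```

Run:
```python
from vis import *
import pickle; C=pickle.load(open("cams.pkl","rb"))
wins={"ch":{"top":(285,145,75,85),"side":(255,175,90,50)},"pk":{"top":(185,200,42,45),"side":(272,280,60,50)}}
def mask(o,n):
    x,y,w,h=wins[o][n]; im=C[n]["frame"][y:y+h,x:x+w].astype(float).mean(2)
    bg=np.median(np.r_[im[0],im[-1]])
    if o=="ch":
        f=np.clip((im-bg)/70,0,1); f2=np.abs(im-bg)>25
    else:
        f=np.clip((bg-im)/90,0,1); f2=(bg-im)>40
    m=(f2*255).astype(np.uint8)
    cs,_=cv2.findContours(m,cv2.RETR_EXTERNAL,cv2.CHAIN_APPROX_NONE)
    c=max(cs,key=cv2.contourArea); F=np.zeros_like(m); cv2.drawContours(F,[c],-1,1,-1)
    inner=cv2.erode(F,np.ones((3,3)))
    out=np.where(inner>0,1,f*cv2.dilate(F,np.ones((3,3))))
    return out
res={}
for o,boxes,p0 in (("ch",CH+CUP,(.561,-.158,np.radians(21.2))),("pk",PK,(.476,.172,np.radians(-33)))):
    M={n:mask(o,n) for n in wins[o]}
    def cost(p,ns):
        q=(p[0],p[1],p[2]/10)
        return sum(((sil(C[n],boxes,q,wins[o][n])-M[n])**2).sum() for n in ns)
    for ns in (["top"],["side"],["top","side"]):
        x0=np.array([p0[0],p0[1],p0[2]*10])
        best=None
        for k in range(4):
            r=minimize(cost,x0,args=(ns,),method="Nelder-Mead",options=dict(initial_simplex=x0+np.vstack([np.zeros(3),np.diag([.008,.008,.4])*(1 if k%2 else -1)]),xatol=1e-5,fatol=1e-4)); x0=r.x
        print(o,ns,r.x[:2],np.degrees(r.x[2]/10),r.fun)
    p=(r.x[0],r.x[1],r.x[2]/10); res[o]=p
    for n in wins[o]:
        x,y,w,h=wins[o][n]; s=sil(C[n],boxes,p,wins[o][n])
        im=C[n]["frame"][y:y+h,x:x+w,::-1]; f=6
        big=cv2.resize(im,None,fx=f,fy=f,interpolation=cv2.INTER_CUBIC)
        cs,_=cv2.findContours((cv2.resize(s,None,fx=f,fy=f)>.5).astype(np.uint8),cv2.RETR_EXTERNAL,cv2.CHAIN_APPROX_NONE)
        cv2.drawContours(big,cs,-1,(0,0,255),1); cv2.imwrite(f"pics/fit_{o}_{n}.png",big)
pickle.dump(res,open("res.pkl","wb"))
a=[cv2.imread(f"pics/fit_{o}_{n}.png") for o in("ch","pk") for n in ("top","side")]
W=np.zeros((600,800,3),np.uint8)
def put(i,x,y,sc):
    b=cv2.resize(i,None,fx=sc,fy=sc); W[y:y+b.shape[0],x:x+b.shape[1]]=b
put(a[0],0,0,.65);put(a[1],300,0,.9);put(a[2],0,335,.95);put(a[3],300,300,.95)
cv2.imwrite("pics/fits.png",W)
```

```text
ch ['top'] [ 0.56447683 -0.15722393] 21.011002907371427 1133.537217261905
ch ['side'] [ 0.56695673 -0.17107444] 21.125493355618712 763.1558669926304
ch ['top', 'side'] [ 0.56238091 -0.15838531] 20.877973347965742 1929.9459116354876
pk ['top'] [0.480191   0.17252448] -25.06407797636281 18.14514017489711
pk ['side'] [0.48216305 0.1715316 ] -25.19971551468445 6.731473979766803
pk ['top', 'side'] [0.48151942 0.17198063] -25.290909448202637 32.24686878429354
```

View pics/fits.png

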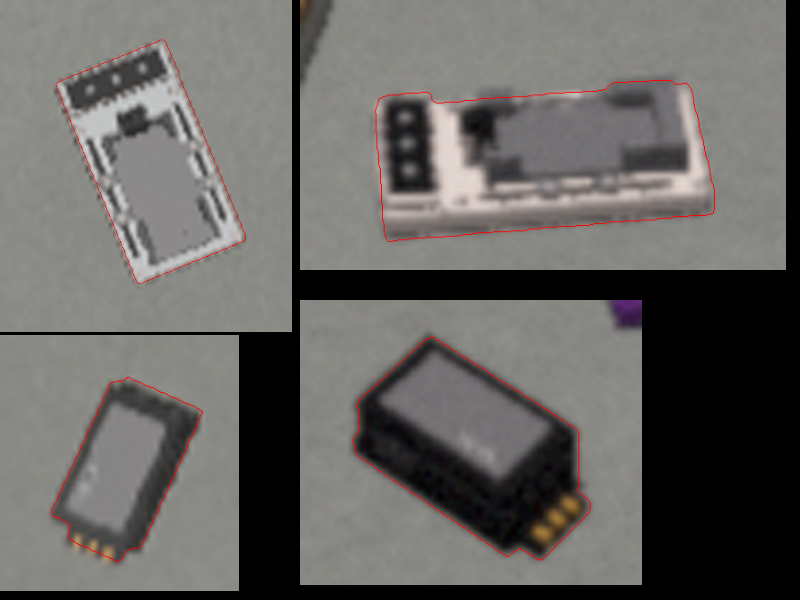

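Run:
```python
from vis import *
import pickle; C=pickle.load(open("cams.pkl","rb")); res=pickle.load(open("res.pkl","rb"))
wins={"top":(285,145,75,85),"side":(255,175,90,50)}
def mask(n):
    x,y,w,h=wins[n]; im=C[n]["frame"][y:y+h,x:x+w].astype(float).mean(2)
    bg=np.median(np.r_[im[0],im[-1]])
    m=((np.abs(im-bg)>22)*255).astype(np.uint8)
    if n=="side": m[:18,:10]=0
    m=cv2.morphologyEx(m,cv2.MORPH_CLOSE,np.ones((5,5)))
    cs,_=cv2.findContours(m,cv2.RETR_EXTERNAL,cv2.CHAIN_APPROX_NONE)
    c=max(cs,key=cv2.contourArea); F=np.zeros_like(m); cv2.drawContours(F,[c],-1,1,-1); return F.astype(float)
M={n:mask(n) for n in wins}
def cost(p,ns):
    return sum(((sil(C[n],CH+CUP,(p[0],p[1],p[2]/10),wins[n])-M[n])**2).sum() for n in ns)
for ns in (["top"],["side"],["top","side"]):
    x0=np.array([res["ch"][0],res["ch"][1],res["ch"][2]*10])
    for k in range(5):
        r=minimize(cost,x0,args=(ns,),method="Nelder-Mead",options=dict(initial_simplex=x0+np.vstack([np.zeros(3),np.diag([.006,.006,.3])*(1 if k%2 else -1)]),xatol=1e-5,fatol=1e-4)); x0=r.x
    print(ns,r.x[:2],np.degrees(r.x[2]/10),r.fun)
p=(r.x[0],r.x[1],r.x[2]/10); res["ch"]=p; pickle.dump(res,open("res.pkl","wb"))
# rectify charger plane at z=18 (floor) & z=32 with both cams: 4 px/mm
out=[]
for n in("top","side"):
  for z in (0.018,0.032):
    g=np.array([[x,y,0] for y in(42,-42) for x in (-64,92)])/1000.
    src=proj(C[n],place(g,*p,z=z)).astype(np.float32)
    dst=np.array([[0,0],[156,0],[0,84],[156,84]],np.float32)*2.4
    H=cv2.getPerspectiveTransform(src,dst)
    w=cv2.warpPerspective(C[n]["frame"][:,:,::-1],H,(376,202),flags=cv2.INTER_CUBIC)
    for xx,col in((-42.5,(0,0,255)),(38.5,(0,255,0)),(36,(255,0,0)),(-22,(0,255,255)),(26,(0,255,255))):
        u=int((xx+64)*2.4); cv2.line(w,(u,0),(u,10),col,1);cv2.line(w,(u,192),(u,202),col,1)
    out.append(w)
cv2.imwrite("pics/rect.png",np.vstack([np.hstack(out[:2]),np.hstack(out[2:])]))
```

```text
['top'] [ 0.5625013 -0.1564191] 20.96102666143245 47.0546875
['side'] [ 0.56308242 -0.15900407] 20.815686135852086 64.04296875
['top', 'side'] [ 0.5628159  -0.15741796] 21.27270391253929 136.23828125
```

View pics/rect.png

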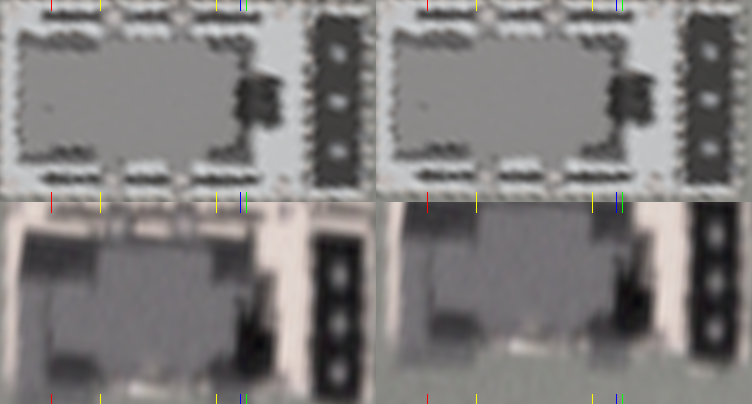

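Emit:
play_rows --rows "0 0.025 0.050 0 0 0 -0.08; 0 0.050 0.100 0 0 0 -0.16; 0 0.075 0.150 0 0 0 -0.25; 0 0.100 0.200 0 0 0 -0.34; 0 0.125 0.250 0 0 0 -0.43; 0 0.150 0.300 0 0 0 -0.52; 0 0.176 0.350 0 0 0 -0.60; 0 0.184 0.404 0 0 0 -0.68"

```text
time_s: 1.2
ee_pos: [0.4391, -0.1925, 0.2316]
orientation: [[0.961, -0.277, 0.002], [-0.277, -0.961, 0.0], [0.001, -0.001, -1.0]]
ft_force: [0.6, 0.1, 1.0]
grip_width: 0.0855
```

Emit:
play_rows --rows "0 0.007 0.055 0 0 0 -0.03; 0 0.014 0.110 0 0 0 -0.06; 0 0.021 0.165 0 0 0 -0.09; 0 0.028 0.220 -0.01 0 0 -0.12; 0 0.034 0.270 -0.04 0 0 -0.16; 0 0.040 0.320 -0.07 0 0 -0.16; 0 0.0455 0.365 -0.10 0 0 -0.16; 0 0.0455 0.365 -0.111 0 0 -0.16"

```text
time_s: 2.2
ee_pos: [0.483, 0.1728, 0.1194]
orientation: [[0.906, -0.423, -0.0], [-0.423, -0.906, 0.0], [-0.0, -0.0, -1.0]]
ft_force: [0.4, 0.1, -0.3]
grip_width: 0.0857
```

Run:
```python
from bench import status, optics
import cv2, numpy as np
s=status.sense(); print(s["ee_pos"],s["orientation"],s["qpos"])
a=optics.read_camera("top")["frame"][:,:,::-1]; b=optics.read_camera("side")["frame"][:,:,::-1]
o=np.hstack([cv2.resize(a[180:280,150:250],None,fx=4,fy=4),cv2.resize(b[220:320,250:350],None,fx=4,fy=4)])
cv2.imwrite("pics/hover.png",o)
```

```text
[0.48295499 0.17275497 0.11940478] [[ 9.06164680e-01 -4.22925015e-01 -5.76801885e-05]
 [-4.22924940e-01 -9.06164586e-01  4.88215799e-04]
 [-2.58746418e-04 -4.18009523e-04 -9.99999879e-01]] [  -6.69218944   22.67851047  -19.17724886  113.96763978   10.28903499
   44.94996328 -146.82298701]
```

View pics/hover.png

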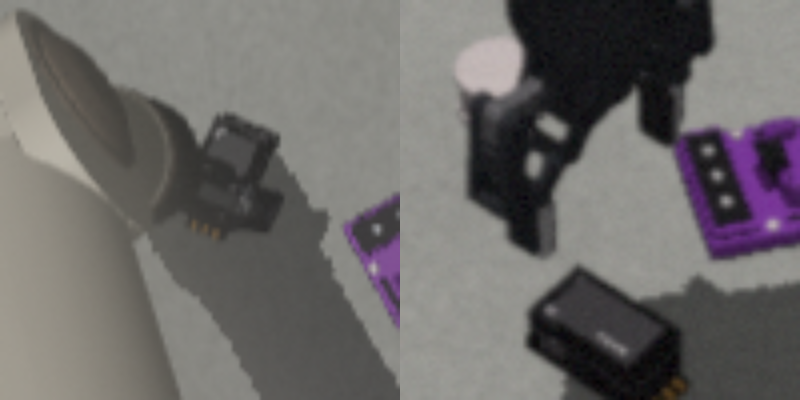

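Both views show the open jaws straddling the pack, with the top-view fingers at about (210,228). Joint 7 sits close to its limit, so I'll back the yaw off about 1° and descend.

Emit:
play_rows --rows "0 0 0 0 0 0 0.02; 0 0 0 -0.02 0 0 0.02; 0 0 0 -0.04 0 0 0.02; 0 0 0 -0.06 0 0 0.02; 0 0 0 -0.08 0 0 0.02; 0 0 0 -0.10 0 0 0.02; 0 0 0 -0.114 0 0 0.02; 0 0 0 -0.114 0 0 0.02"

```text
time_s: 3.3
ee_pos: [0.483, 0.1693, 0.006]
orientation: [[0.913, -0.409, -0.001], [-0.409, -0.913, -0.0], [-0.001, 0.001, -1.0]]
ft_force: [-0.9, -0.3, 1.9]
grip_width: 0.0856
```

Run:
```python
from bench import status, optics
import cv2, numpy as np
s=status.sense(); print(s["ee_pos"],s["qpos"],s["ft_force"])
a=optics.read_camera("top")["frame"][:,:,::-1]; b=optics.read_camera("side")["frame"][:,:,::-1]
o=np.hstack([cv2.resize(a[180:280,150:250],None,fx=4,fy=4),cv2.resize(b[250:350,250:350],None,fx=4,fy=4)])
cv2.imwrite("pics/down.png",o)
```

```text
[0.48295944 0.16933366 0.00599341] [ -13.58891478   33.25983293  -10.63850418  116.58339151   11.24434342
   31.17343468 -146.29007768] [-0.93286821 -0.31683724  1.93198985]
```

View pics/down.png

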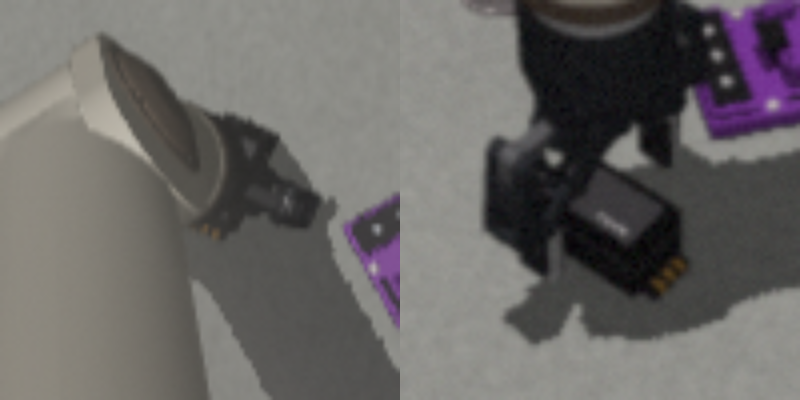

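The fingers are straddling the pack with no contact. Now I'll close.

Emit:
play_rows --rows "1 0 0 0 0 0 0; 1 0 0 0 0 0 0; 1 0 0 0 0 0 0; 1 0 0 0 0 0 0; 1 0 0 0 0 0 0; 1 0 0 0 0 0 0; 1 0 0 0 0 0 0; 1 0 0 0 0 0 0"

```text
time_s: 4.4
ee_pos: [0.4837, 0.1709, 0.007]
orientation: [[0.914, -0.407, 0.001], [-0.407, -0.914, 0.0], [0.001, -0.001, -1.0]]
ft_force: [-1.0, -0.6, 5.2]
grip_width: 0.0396
```

Run:
```python
import numpy as np
from scipy.spatial.transform import Rotation as Ro
y=np.radians(21); ya=np.array([-np.sin(y),np.cos(y),0])
for t in (15.5,16):
    R=Ro.from_rotvec(-np.radians(t)*ya)*Ro.from_euler('z',45.0,degrees=True)
    print(t,R.as_rotvec())
```

```text
15.5 [-0.00726595 -0.27747548  0.78050207]
16 [-0.00750027 -0.28642389  0.78018071]
```

Emit:
play_rows --rows "1 0 0 0.005 0 0 0; 1 0 0 0.02 0 0 0; 1 0 0 0.045 0 0 0; 1 0 0 0.075 0 0 0; 1 0 0 0.10 0 0 0; 1 0 0 0.11 0 0 0; 1 0 0 0.11 0 0 0; 1 0 0 0.11 0 0 0"

```text
time_s: 5.4
ee_pos: [0.4823, 0.1702, 0.1154]
orientation: [[0.913, -0.407, -0.002], [-0.407, -0.913, -0.001], [-0.001, 0.001, -1.0]]
ft_force: [0.2, 0.4, -2.7]
grip_width: 0.0391
```

Emit:
play_rows --rows "1 0.010 -0.040 0 -0.001 -0.036 0.098; 1 0.022 -0.080 0 -0.002 -0.072 0.195; 1 0.034 -0.125 0 -0.003 -0.110 0.300; 1 0.046 -0.170 0 -0.004 -0.150 0.409; 1 0.058 -0.215 0 -0.005 -0.188 0.513; 1 0.070 -0.260 0 -0.006 -0.224 0.611; 1 0.080 -0.295 0 -0.007 -0.258 0.703; 1 0.0885 -0.3255 -0.010 -0.0075 -0.286 0.780"

```text
time_s: 6.4
ee_pos: [0.5714, -0.1568, 0.1055]
orientation: [[0.897, 0.359, 0.257], [0.345, -0.933, 0.099], [0.276, -0.0, -0.961]]
ft_force: [0.5, -0.6, -2.2]
grip_width: 0.0391
```

Emit:
play_rows --rows "1 0 0 0 0 0 0; 1 0 0 0 0 0 0; 1 0 0 0 0 0 0; 1 0 0 0 0 0 0; 1 0 0 0 0 0 0; 1 0 0 0 0 0 0; 1 0 0 0 0 0 0; 1 0 0 0 0 0 0"

```text
time_s: 7.4
ee_pos: [0.5716, -0.155, 0.1063]
orientation: [[0.898, 0.358, 0.257], [0.344, -0.934, 0.099], [0.275, -0.0, -0.961]]
ft_force: [0.8, -0.1, -2.4]
grip_width: 0.0391
```

Run:
```python
from bench import status, optics
import cv2, numpy as np, pickle
s=status.sense(); print(s["ee_pos"],s["qpos"],s["ft_force"],s["wrist_torque"],s["orientation"])
C={n:optics.read_camera(n) for n in("top","side")}; C["s"]=s
pickle.dump(C,open("hov.pkl","wb"))
a=C["top"]["frame"][:,:,::-1]; b=C["side"]["frame"][:,:,::-1]
o=np.hstack([cv2.resize(a[140:240,280:380],None,fx=4,fy=4),cv2.resize(b[130:230,250:350],None,fx=4,fy=4)])
cv2.imwrite("pics/hov2.png",o)
```

```text
[ 0.57162955 -0.15503257  0.10634487] [ 40.08955976  26.52183625 -26.0684434  114.22652098   2.90820933
  29.0273067  -53.71656182] [ 0.79972448 -0.07144003 -2.38850062] [-0.06335947  0.37454592 -0.01066419] [[ 8.97714503e-01  3.57831422e-01  2.57031798e-01]
 [ 3.43998076e-01 -9.33786203e-01  9.85324882e-02]
 [ 2.75270767e-01 -3.55998536e-05 -9.61366737e-01]]
```

View pics/hov2.png

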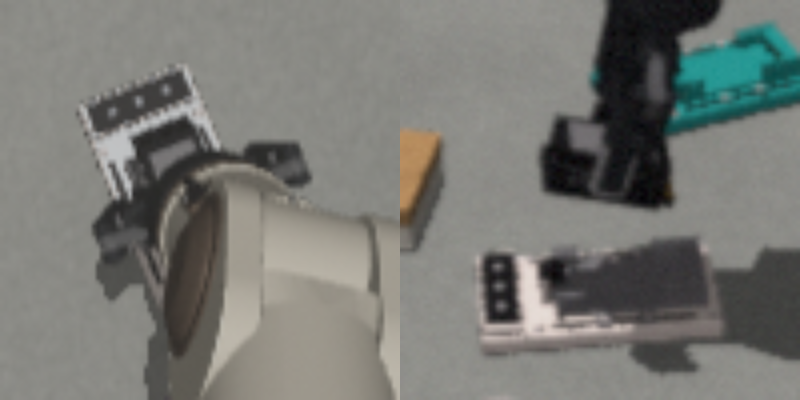

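```bash
cat > ov.py <<'E'
from vis import *
def packpts(s,off=(-2.5,0,6.5)):
    # pack axes from tool: x=tx, y=-ty, z=-tz ; pack origin = TCP + R(-dx,0,-dz)
    T=np.array(s["orientation"]); R=np.c_[T[:,0],-T[:,1],-T[:,2]]
    o=np.array(s["ee_pos"])+R@(np.array([off[0],off[1],-off[2]])/1000)
    return R,o
def draw(C,s,off,name,wt,ws,f=4,ch=None):
    R,o=packpts(s,off); outs=[]
    for n,(x0,y0,w,h) in(("top",wt),("side",ws)):
        im=cv2.resize(np.ascontiguousarray(C[n]["frame"][y0:y0+h,x0:x0+w,::-1]),None,fx=f,fy=f,interpolation=cv2.INTER_CUBIC)
        for b in PK:
            q=(proj(C[n],b@R.T+o)+.5-[x0,y0])*f
            for i in range(8):
                for j in (1,2,4):
                    if not i&j: cv2.line(im,tuple(int(v) for v in q[i]),tuple(int(v) for v in q[i|j]),(0,0,255),1)
        outs.append(im)
    cv2.imwrite(name,np.hstack(outs))
E
python3 - <<'E'
from ov import *
import pickle
C=pickle.load(open("hov.pkl","rb"))
draw(C,C["s"],(-2.5,0,6.5),"pics/ov1.png",(295,150,50,60),(280,150,50,60),8)
E
```

```text
(no output)
```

View pics/ov1.png

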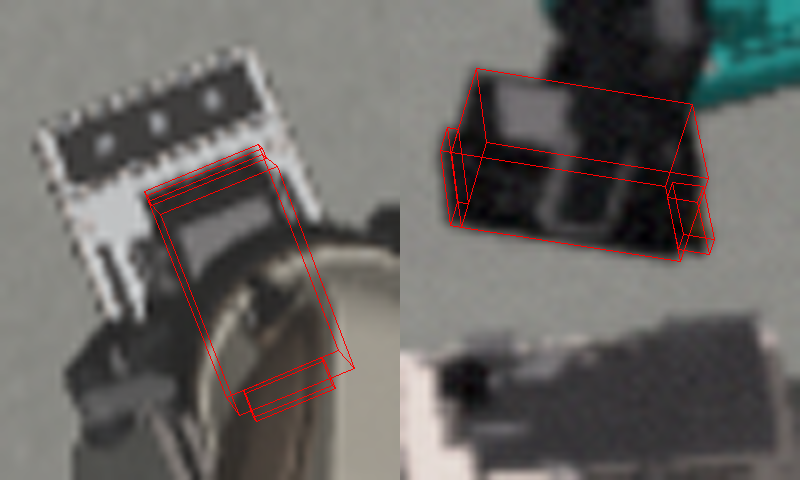

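Run:
```python
from ov import *
import pickle
C=pickle.load(open("hov.pkl","rb")); s=C["s"]
draw(C,s,(-2.5,0,6.5),"pics/ov2.png",(310,163,22,24),(330,0,1,24),18)
im=cv2.imread("pics/ov2.png")[:,:22*18]
draw(C,s,(-2.5,0,6.5),"pics/ov3.png",(0,0,1,26),(332,155,40,30),10)
draw(C,s,(-2.5,0,6.5),"pics/ov4.png",(0,0,1,30),(333,155,39,30),10)
b=C["side"]; R,o=packpts(s)
print(proj(b,(np.array([[-45,0,0],[38.5,0,0]])/1000)@R.T+o), proj(C["top"],(np.array([[-45,0,0],[38.5,0,0]])/1000)@R.T+o))
draw(C,s,(-2.5,0,6.5),"pics/ov5.png",(0,0,1,36),(333,155,40,36),10)
draw(C,s,(-2.5,0,6.5),"pics/ov6.png",(0,0,1,27),(334,157,1,27),16)
q=proj(b,(np.array([[0,0,0.]]))@R.T+o)[0]; x0,y0=int(q[0])-20,int(q[1])-14
draw(C,s,(-2.5,0,6.5),"pics/ov7.png",(0,0,1,27),(x0,y0,40,27),10)
j=cv2.imread("pics/ov7.png")[:,10:]
W=np.zeros((440,800,3),np.uint8); W[:im.shape[0],:im.shape[1]]=im; W[:j.shape[0],400:400+j.shape[1]]=j[:,:400]
cv2.imwrite("pics/ovz.png",W)
```

```text
Traceback (most recent call last):
  File "ov.py", line 17, in draw
    cv2.imwrite(name,np.hstack(outs))
                     ~~~~~~~~~^^^^^^
ValueError: all the input array dimensions except for the concatenation axis must match exactly, but along dimension 0, the array at index 0 has size 260 and the array at index 1 has size 300
```

```bash
cat > edge.py <<'E'
from ov import *
from scipy.ndimage import map_coordinates
def edgeoff(c,A,B,rng=5,fr=(0.1,0.9),n=40):
    """mean signed offset (px, along normal) of strongest gradient from projected 3D edge A-B"""
    a,b=proj(c,np.array([A,B])); t=(b-a)/np.linalg.norm(b-a); nrm=np.array([-t[1],t[0]])
    g=c["frame"].astype(float).mean(2); d=np.arange(-rng,rng+.01,.1)
    g=cv2.GaussianBlur(g,(0,0),0.7)
    P=np.array([map_coordinates(g,[(a+f*(b-a))[1]+d*nrm[1],(a+f*(b-a))[0]+d*nrm[0]],order=1) for f in np.linspace(*fr,n)])
    m=np.gradient(P.mean(0)); k=np.argmax(abs(m)); 
    per=[d[np.argmax(abs(np.gradient(p)))] for p in P]
    return a,b,nrm,d[k],m[k]*10,np.median(per),np.std(per)
E
python3 - <<'E'
from edge import *
import pickle
C0=pickle.load(open("cams.pkl","rb"));H=pickle.load(open("hov.pkl","rb")); s=H["s"]
p=(0.5628,-0.1577,np.radians(21.0))
print("charger")
E={"+y side top":([-64,42,14],[60,42,14]),"-y side top":([-64,-42,14],[60,-42,14]),"-y bottom":([-64,-42,0],[60,-42,0]),"+y bottom":([-64,42,0],[60,42,0]),"nose top":([-64,-42,14],[-64,42,14]),"console tail":([90,-42,21],[90,42,21]),"nose bottom":([-64,-42,0],[-64,42,0])}
for n in("top","side"):
    for k,(a,b) in E.items():
        A,B=place(np.array([a,b])/1000.,*p)
        r=edgeoff(C0[n],A,B,3.5); print(n,k,"nrm",r[2].round(2),"off",round(r[3],2),"grad",round(r[4],1),"med",round(r[5],2),"sd",round(r[6],2))
print("pack"); R,o=packpts(s)
E={"tail top":([35,-20,32],[35,20,32]),"-y top tail":([15,-20,32],[35,-20,32]),"+y top tail":([15,20,32],[35,20,32]),"ledge edge bottom":([38.5,-20,0],[38.5,20,0]),"+y bottom":([-30,20,0],[38,20,0]),"-y bottom":([-30,-20,0],[38,-20,0]),"tongue tip":([-45,-14,0],[-45,14,0]),"ledge top":([38.5,-20,9],[38.5,20,9])}
for n in("top","side"):
    for k,(a,b) in E.items():
        A,B=(np.array([a,b])/1000.)@R.T+o
        r=edgeoff(H[n],A,B,3.5); print(n,k,"nrm",r[2].round(2),"off",round(r[3],2),"grad",round(r[4],1),"med",round(r[5],2),"sd",round(r[6],2))
E
```

```text
charger
top +y side top nrm [ 0.92 -0.38] off 3.4 grad 28.0 med 2.4 sd 1.34
top -y side top nrm [ 0.92 -0.39] off -2.4 grad 27.8 med -2.3 sd 0.92
top -y bottom nrm [ 0.92 -0.39] off -1.9 grad 27.8 med -2.1 sd 1.2
top +y bottom nrm [ 0.92 -0.38] off 3.5 grad 29.0 med 2.4 sd 1.31
top nose top nrm [-0.38 -0.92] off 0.1 grad 27.2 med 2.3 sd 1.28
top console tail nrm [-0.38 -0.93] off -1.5 grad 29.6 med -1.5 sd 0.47
top nose bottom nrm [-0.38 -0.92] off 0.3 grad 26.9 med 0.55 sd 1.28
side +y side top nrm [-0.08 -1.  ] off -0.6 grad 27.0 med 1.05 sd 1.17
side -y side top nrm [-0.08 -1.  ] off -0.8 grad 18.1 med -1.0 sd 1.47
side -y bottom nrm [-0.08 -1.  ] off 3.3 grad 18.3 med 3.0 sd 1.54
side +y bottom nrm [-0.08 -1.  ] off 3.5 grad 26.9 med 3.45 sd 0.24
side nose top nrm [-0.97  0.23] off 2.8 grad -31.5 med 2.6 sd 0.86
side console tail nrm [-1.    0.08] off -1.2 grad 43.2 med -1.2 sd 0.55
side nose bottom nrm [-0.97  0.22] off 1.8 grad -24.2 med 1.45 sd 0.98
pack
top tail top nrm [-0.38 -0.93] off 3.1 grad 55.8 med 3.1 sd 0.21
top -y top tail nrm [ 0.93 -0.36] off 1.1 grad 43.4 med 1.1
[... 278 characters left out ...]
 sd 2.14
top tongue tip nrm [-0.38 -0.92] off -3.5 grad -4.5 med -1.15 sd 2.15
top ledge top nrm [-0.38 -0.93] off 0.3 grad 57.3 med 0.3 sd 0.27
side tail top nrm [-0.99  0.14] off 2.2 grad 28.7 med 1.95 sd 1.96
side -y top tail nrm [ 0.16 -0.99] off 0.2 grad 27.1 med -0.1 sd 0.29
side +y top tail nrm [ 0.16 -0.99] off 0.9 grad 29.6 med 0.8 sd 0.51
side ledge edge bottom nrm [-0.99  0.13] off 0.2 grad 40.1 med 0.1 sd 0.35
side +y bottom nrm [ 0.15 -0.99] off 0.0 grad -42.7 med 0.0 sd 0.24
side -y bottom nrm [ 0.16 -0.99] off 2.6 grad 11.5 med 2.45 sd 1.18
side tongue tip nrm [-0.98  0.21] off -0.1 grad -38.6 med -0.25 sd 0.27
side ledge top nrm [-0.99  0.13] off 1.4 grad 38.8 med 1.5 sd 0.27
```

```bash
cat > zoom.py <<'E'
from edge import *
def wire(c,boxes,R,o,win,f):
    x0,y0,w,h=win
    im=cv2.resize(np.ascontiguousarray(c["frame"][y0:y0+h,x0:x0+w,::-1]),None,fx=f,fy=f,interpolation=cv2.INTER_LINEAR)
    for b in boxes:
        q=(proj(c,b@R.T+o)+.5-[x0,y0])*f
        for i in range(8):
            for j in (1,2,4):
                if not i&j: cv2.line(im,tuple(int(round(v)) for v in q[i]),tuple(int(round(v)) for v in q[i|j]),(0,0,255),1)
    return im
def rz(d):
    c,s=np.cos(np.radians(d)),np.sin(np.radians(d)); return np.array([[c,-s,0],[s,c,0],[0,0,1]])
E
python3 - <<'E'
from zoom import *
import pickle
C0=pickle.load(open("cams.pkl","rb"));H=pickle.load(open("hov.pkl","rb")); s=H["s"]
o=np.array([.5628,-.1577,0])
a=wire(C0["top"],CH,rz(21),o,(294,150,58,72),8); b=wire(C0["side"],CH,rz(21),o,(262,182,76,40),8)
cv2.imwrite("pics/z1.png",a)
R,oo=packpts(s)
c=wire(H["top"],PK,R,oo,(305,160,40,45),9)
W=np.zeros((600,800,3),np.uint8); W[:320,:608]=b; c2=cv2.resize(c,None,fx=.6,fy=.6); W[325:325+c2.shape[0],:c2.shape[1]]=c2
cv2.imwrite("pics/z2.png",W)
E
```

```text
(no output)
```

View pics/z1.png

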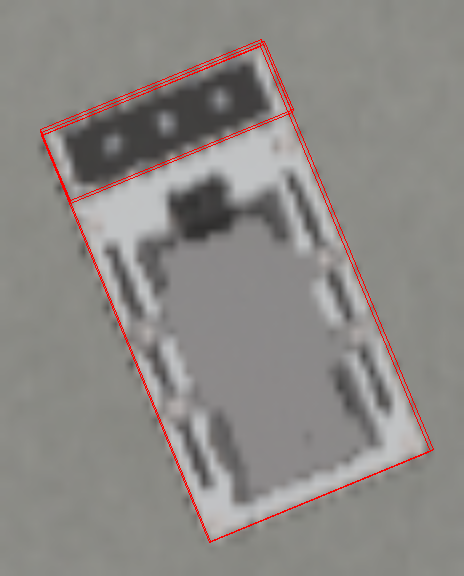

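View pics/z2.png

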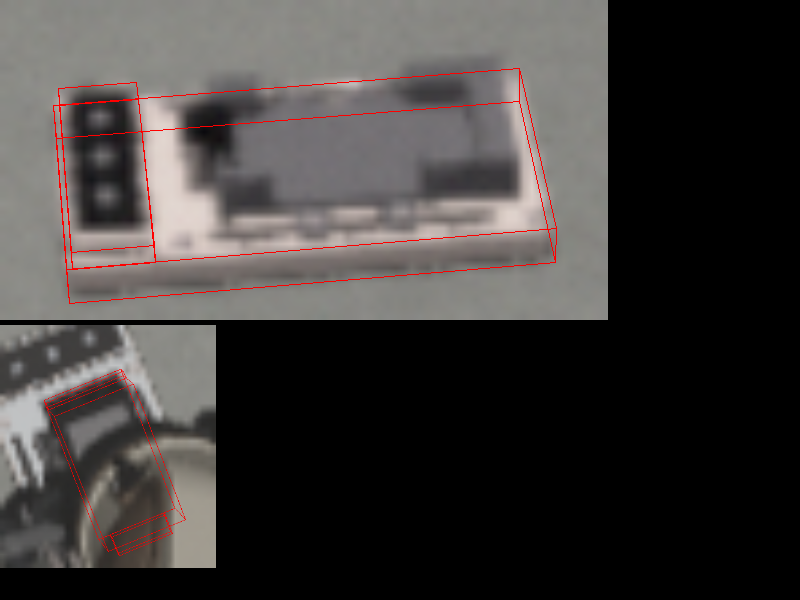

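Run:
```python
from zoom import *
import pickle
H=pickle.load(open("hov.pkl","rb")); s=H["s"]
R,oo=packpts(s)
c=wire(H["top"],PK,R,oo,(308,164,28,24),16)
cv2.imwrite("pics/z3.png",np.hstack([c,wire(H["top"],[],R,oo,(308,164,20,24),16)]))
```

View pics/z3.png

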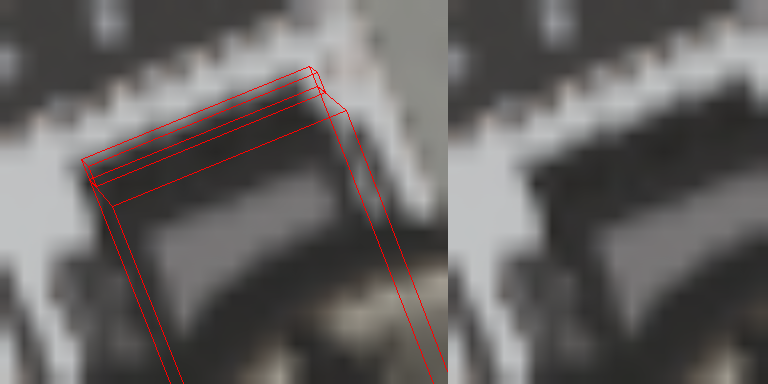

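Emit:
play_rows --rows "1 -0.0002 0.0006 -0.010 0 0 0; 1 -0.0002 0.0006 -0.022 0 0 0; 1 -0.0002 0.0006 -0.034 0 0 0; 1 -0.0002 0.0006 -0.043 0 0 0; 1 -0.0002 0.0006 -0.050 0 0 0; 1 -0.0002 0.0006 -0.053 0 0 0; 1 -0.0002 0.0006 -0.053 0 0 0; 1 -0.0002 0.0006 -0.053 0 0 0"

```text
time_s: 8.5
ee_pos: [0.5718, -0.1545, 0.0537]
orientation: [[0.897, 0.358, 0.258], [0.344, -0.934, 0.098], [0.276, 0.0, -0.961]]
ft_force: [-0.5, -0.3, -1.9]
grip_width: 0.0392
```

```bash
cat > rep.py <<'E'
from zoom import *
from bench import status, optics
import sys,pickle
CO=np.array([.5628,-.1577,0]); DZ=7.0; DX=2.5
def rep():
    s=status.sense(); R,o=packpts(s,(-DX,0,DZ)); Rc=rz(21).T
    T=Rc@(R@np.array([-.045,0,0])+o-CO)*1000; L=Rc@(R@np.array([.0385,0,0])+o-CO)*1000
    x=Rc@R[:,0]; y=Rc@R[:,1]; F=Rc@np.array(s["ft_force"]); M=Rc@np.array(s["wrist_torque"]);q=np.array(s["qpos"])
    print("t",round(s["time_s"],2),"tip",T.round(2),"ledge",L.round(2),"tilt",round(np.degrees(np.arcsin(x[2])),2),"yaw",round(np.degrees(np.arctan2(x[1],x[0])),2),"roll",round(np.degrees(np.arcsin(y[2])),2),"F",F.round(2),"M",M.round(3),"w",round(s["grip_width"]*1000,2),"tcp",np.array(s["ee_pos"]).round(5))
    return s
if __name__=="__main__":
    s=rep()
    if len(sys.argv)>1:
        C={n:optics.read_camera(n) for n in("top","side")}; R,o=packpts(s,(-DX,0,DZ))
        B=CH+PK; 
        c=C["side"]; im=wire(c,PK,R,o,(260,165,90,60),8)
        im2=wire(c,[],R,o,(260,165,90,60),8)
        cv2.imwrite(sys.argv[1],im2 if len(sys.argv)>2 else im)
E
python3 rep.py pics/d1.png
```

```text
t 8.5 tip [-34.2   -0.17  33.86] ledge [46.06 -0.2  56.89] tilt 16.01 yaw -0.02 roll -0.03 F [-0.55 -0.09 -1.86] M [0.028 0.398 0.02 ] w 39.16 tcp [ 0.57176 -0.15446  0.05369]
```

View pics/d1.png

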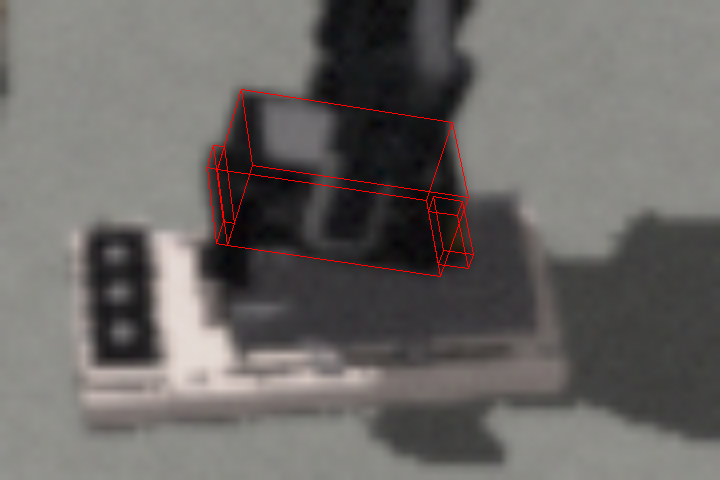

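The overlay sits on the pack, with the tongue tip at about crop (470,268), free of the charger. I'll continue down in small steps.

Emit:
play_rows --rows "1 0 0 -0.002 0 0 0; 1 0 0 -0.004 0 0 0; 1 0 0 -0.006 0 0 0; 1 0 0 -0.008 0 0 0; 1 0 0 -0.009 0 0 0; 1 0 0 -0.010 0 0 0; 1 0 0 -0.010 0 0 0; 1 0 0 -0.010 0 0 0"

```text
time_s: 9.6
ee_pos: [0.5716, -0.1544, 0.0434]
orientation: [[0.898, 0.358, 0.257], [0.344, -0.934, 0.099], [0.276, 0.0, -0.961]]
ft_force: [1.0, -0.2, -1.1]
grip_width: 0.0386
```

```bash
python3 rep.py
```

```text
t 9.6 tip [-3.430e+01 -2.000e-02  2.358e+01] ledge [45.96 -0.06 46.59] tilt 15.99 yaw -0.03 roll -0.0 F [ 0.84 -0.49 -1.1 ] M [-0.041  0.235 -0.056] w 38.64 tcp [ 0.57162 -0.15436  0.0434 ]
```

Emit:
play_rows --rows "1 0 0 -0.0005 0 0 0; 1 0 0 -0.001 0 0 0; 1 0 0 -0.0015 0 0 0; 1 0 0 -0.002 0 0 0; 1 0 0 -0.0025 0 0 0; 1 0 0 -0.003 0 0 0; 1 0 0 -0.0035 0 0 0; 1 0 0 -0.004 0 0 0"

```text
time_s: 10.6
ee_pos: [0.5716, -0.1548, 0.0394]
orientation: [[0.898, 0.358, 0.258], [0.344, -0.934, 0.098], [0.276, 0.001, -0.961]]
ft_force: [0.4, -2.4, -0.5]
grip_width: 0.0393
```

```bash
python3 rep.py
```

```text
t 10.6 tip [-34.46  -0.47  19.61] ledge [45.8  -0.53 42.62] tilt 15.99 yaw -0.04 roll -0.03 F [-0.5  -2.37 -0.51] M [-0.595  0.417 -0.075] w 39.29 tcp [ 0.57163 -0.15484  0.03943]
```

A lateral force of -2.4 N says the pack is rubbing the +y wall, so I'll shift about 1 mm to -y.

Emit:
play_rows --rows "1 0.0002 -0.0005 0 0 0 0; 1 0.0004 -0.0010 0 0 0 0; 1 0.0004 -0.0010 0 0 0 0; 1 0.0004 -0.0010 0 0 0 0; 1 0.0004 -0.0010 -0.0005 0 0 0; 1 0.0004 -0.0010 -0.0005 0 0 0; 1 0.0004 -0.0010 -0.001 0 0 0; 1 0.0004 -0.0010 -0.001 0 0 0"

```text
time_s: 11.6
ee_pos: [0.5716, -0.1552, 0.0381]
orientation: [[0.898, 0.358, 0.257], [0.344, -0.934, 0.099], [0.275, -0.0, -0.961]]
ft_force: [1.5, -1.0, -0.7]
grip_width: 0.0391
```

```bash
python3 rep.py
```

```text
t 11.6 tip [-34.6   -0.81  18.36] ledge [45.68 -0.85 41.32] tilt 15.96 yaw -0.03 roll 0.02 F [ 0.99 -1.49 -0.67] M [-0.164  0.39  -0.071] w 39.11 tcp [ 0.57163 -0.1552   0.03815]
```

Emit:
play_rows --rows "1 0.0001 -0.0003 0 0 0 0; 1 0.0001 -0.0003 -0.0003 0 0 0; 1 0.0001 -0.0003 -0.0006 0 0 0; 1 0.0001 -0.0003 -0.0009 0 0 0; 1 0.0001 -0.0003 -0.0012 0 0 0; 1 0.0001 -0.0003 -0.0015 0 0 0; 1 0.0001 -0.0003 -0.0015 0 0 0; 1 0.0001 -0.0003 -0.0015 0 0 0"

```text
time_s: 12.6
ee_pos: [0.572, -0.1555, 0.0371]
orientation: [[0.898, 0.358, 0.257], [0.344, -0.934, 0.099], [0.275, -0.0, -0.961]]
ft_force: [-1.1, 1.1, 5.0]
grip_width: 0.0389
```

```bash
python3 rep.py
```

```text
t 12.6 tip [-34.33  -1.28  17.24] ledge [45.94 -1.3  40.24] tilt 15.99 yaw -0.02 roll 0.0 F [-0.62  1.4   4.99] M [0.371 0.595 0.01 ] w 38.89 tcp [ 0.57204 -0.15553  0.03706]
```

Fz rose by about 6 N, so the tongue is on the floor. I'll back up 1.2 mm, centre laterally, then move toward the lip.

Emit:
play_rows --rows "1 -0.0001 0.0003 0.0006 0 0 0; 1 -0.0001 0.0003 0.0012 0 0 0; 1 -0.0010 -0.0001 0.0012 0 0 0; 1 -0.0020 -0.0004 0.0012 0 0 0; 1 -0.0030 -0.0008 0.0012 0 0 0; 1 -0.0039 -0.0012 0.0012 0 0 0; 1 -0.0048 -0.0015 0.0012 0 0 0; 1 -0.0048 -0.0015 0.0012 0 0 0"

```text
time_s: 13.6
ee_pos: [0.5671, -0.1573, 0.038]
orientation: [[0.898, 0.358, 0.257], [0.344, -0.934, 0.099], [0.275, -0.0, -0.961]]
ft_force: [0.3, -0.5, -2.8]
grip_width: 0.0389
```

```bash
python3 rep.py
```

```text
t 13.6 tip [-39.61  -1.09  18.22] ledge [40.67 -1.14 41.2 ] tilt 15.98 yaw -0.03 roll 0.0 F [ 0.11 -0.6  -2.77] M [-0.014  0.386 -0.016] w 38.94 tcp [ 0.56706 -0.15726  0.03802]
```

Emit:
play_rows --rows "1 -0.0004 -0.00015 0 0 0 0; 1 -0.0008 -0.0003 0 0 0 0; 1 -0.0012 -0.00045 0 0 0 0; 1 -0.0016 -0.0006 0 0 0 0; 1 -0.0020 -0.00075 0 0 0 0; 1 -0.0024 -0.0009 0 0 0 0; 1 -0.0024 -0.0009 0 0 0 0; 1 -0.0024 -0.0009 0 0 0 0"

```text
time_s: 14.6
ee_pos: [0.5648, -0.1581, 0.038]
orientation: [[0.898, 0.358, 0.257], [0.344, -0.934, 0.099], [0.275, -0.0, -0.961]]
ft_force: [-0.1, 0.2, -1.6]
grip_width: 0.0392
```

```bash
python3 rep.py
```

```text
t 14.6 tip [-42.05  -1.02  18.22] ledge [38.22 -1.07 41.21] tilt 15.98 yaw -0.03 roll 0.0 F [ 0.    0.2  -1.61] M [ 0.054  0.306 -0.008] w 39.17 tcp [ 0.56475 -0.15807  0.03803]
```

Emit:
play_rows --rows "1 -0.0003 -0.0001 0 0 0 0; 1 -0.0006 -0.0002 0 0 0 0; 1 -0.0009 -0.0003 0 0 0 0; 1 -0.0012 -0.0004 0 0 0 0; 1 -0.0015 -0.0006 0 0 0 0; 1 -0.0018 -0.0007 0 0 0 0; 1 -0.0018 -0.0007 0 0 0 0; 1 -0.0018 -0.0007 0 0 0 0"

```text
time_s: 15.6
ee_pos: [0.5633, -0.1586, 0.0381]
orientation: [[0.897, 0.358, 0.257], [0.344, -0.934, 0.099], [0.276, 0.0, -0.961]]
ft_force: [1.4, 0.8, -2.3]
grip_width: 0.0386
```

```bash
python3 rep.py
```

```text
t 15.6 tip [-43.62  -1.    18.31] ledge [36.64 -1.02 41.33] tilt 16.01 yaw -0.01 roll -0.0 F [ 1.61  0.28 -2.31] M [ 0.083 -0.047 -0.009] w 38.6 tcp [ 0.56326 -0.15861  0.03814]
```

Emit:
play_rows --rows "1 -0.0003 -0.0001 0 0 0 0; 1 -0.0006 -0.0002 0 0 0 0; 1 -0.0009 -0.0003 0 0 0 0; 1 -0.0011 -0.0004 0 0 0 0; 1 -0.0011 -0.0004 0 0 0 0; 1 -0.0011 -0.0004 0 0 0 0; 1 -0.0011 -0.0004 0 0 0 0; 1 -0.0011 -0.0004 0 0 0 0"

```text
time_s: 16.6
ee_pos: [0.5619, -0.1591, 0.0381]
orientation: [[0.898, 0.358, 0.257], [0.344, -0.934, 0.099], [0.275, -0.0, -0.961]]
ft_force: [3.8, 2.0, -1.8]
grip_width: 0.039
```

```bash
python3 rep.py pics/ins1.png x
```

```text
t 16.6 tip [-45.05  -1.    18.26] ledge [35.22 -1.03 41.26] tilt 15.99 yaw -0.02 roll 0.0 F [ 4.24  0.49 -1.82] M [ 0.131 -0.404  0.038] w 39.01 tcp [ 0.56194 -0.15912  0.03807]
```

View pics/ins1.png

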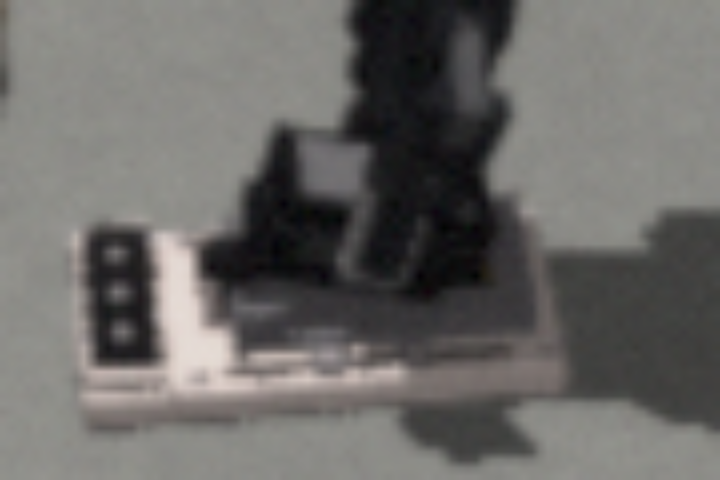

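Measured travel follows the command with only about 4 N, so this is the sprung block and not the lip. I'll keep pushing.

Emit:
play_rows --rows "1 -0.0003 -0.0001 0 0 0 0; 1 -0.0006 -0.0002 0 0 0 0; 1 -0.0009 -0.0003 0 0 0 0; 1 -0.0012 -0.0005 0 0 0 0; 1 -0.0014 -0.0005 0 0 0 0; 1 -0.0014 -0.0005 0 0 0 0; 1 -0.0014 -0.0005 0 0 0 0; 1 -0.0014 -0.0005 0 0 0 0"

```text
time_s: 17.7
ee_pos: [0.5606, -0.1596, 0.0381]
orientation: [[0.898, 0.358, 0.257], [0.344, -0.934, 0.099], [0.275, 0.0, -0.961]]
ft_force: [4.6, 2.7, -2.9]
grip_width: 0.0385
```

```bash
python3 rep.py
```

```text
t 17.7 tip [-46.49  -0.97  18.27] ledge [33.78 -1.01 41.28] tilt 15.99 yaw -0.02 roll -0.0 F [ 5.3   0.87 -2.87] M [ 0.154 -0.734 -0.007] w 38.52 tcp [ 0.56058 -0.15961  0.03809]
```

Emit:
play_rows --rows "1 -0.0002 -0.0001 0 0 0 0; 1 -0.0004 -0.00015 0 0 0 0; 1 -0.0006 -0.0002 0 0 0 0; 1 -0.0008 -0.0003 0 0 0 0; 1 -0.0010 -0.0004 0 0 0 0; 1 -0.0010 -0.0004 0 0 0 0; 1 -0.0010 -0.0004 0 0 0 0; 1 -0.0010 -0.0004 0 0 0 0"

```text
time_s: 18.7
ee_pos: [0.5598, -0.1599, 0.0382]
orientation: [[0.897, 0.358, 0.258], [0.344, -0.934, 0.099], [0.276, 0.0, -0.961]]
ft_force: [5.0, 3.3, -1.5]
grip_width: 0.0387
```

```bash
python3 rep.py
```

```text
t 18.7 tip [-47.28  -1.03  18.34] ledge [32.98 -1.05 41.38] tilt 16.02 yaw -0.01 roll -0.01 F [ 5.84  1.32 -1.52] M [ 0.175 -0.906  0.033] w 38.74 tcp [ 0.55985 -0.15994  0.03818]
```

Emit:
play_rows --rows "1 -0.0002 -0.0001 0 0 0 0; 1 -0.0004 -0.00015 0 0 0 0; 1 -0.0006 -0.0002 0 0 0 0; 1 -0.0008 -0.0003 0 0 0 0; 1 -0.0010 -0.0004 0 0 0 0; 1 -0.0010 -0.0004 0 0 0 0; 1 -0.0010 -0.0004 0 0 0 0; 1 -0.0010 -0.0004 0 0 0 0"

```text
time_s: 19.7
ee_pos: [0.5595, -0.1601, 0.0383]
orientation: [[0.897, 0.358, 0.259], [0.344, -0.934, 0.099], [0.277, 0.0, -0.961]]
ft_force: [7.0, 2.8, -3.6]
grip_width: 0.0389
```

```bash
python3 rep.py
```

```text
t 19.7 tip [-47.63  -1.02  18.46] ledge [32.6  -1.01 41.59] tilt 16.08 yaw 0.01 roll -0.03 F [ 7.5   0.13 -3.63] M [ 0.218 -1.249 -0.   ] w 38.88 tcp [ 0.5595  -0.16005  0.03835]
```

The pack has come up solid: the last 1.07 mm commanded gave only 0.35 mm and the force jumped to 7.5 N. The cup offset works out at about -2.6 mm. Next I'll rock the tail down about the tongue front, keeping the push on.

Emit:
play_rows --rows "1 0.00015 0.00006 -0.0006 -0.0047 0.0122 0; 1 0.0003 0.00012 -0.0012 -0.0094 0.0245 0; 1 0.00045 0.00018 -0.0018 -0.0141 0.0367 0; 1 0.0006 0.00024 -0.0025 -0.0188 0.0489 0; 1 0.0007 0.00028 -0.0031 -0.0234 0.0611 0; 1 0.00085 0.00033 -0.0037 -0.0281 0.0734 0; 1 0.0010 0.0004 -0.0044 -0.0328 0.0856 0; 1 0.00114 0.00044 -0.0050 -0.0375 0.0978 0"

```text
time_s: 20.7
ee_pos: [0.5608, -0.1596, 0.0335]
orientation: [[0.919, 0.358, 0.163], [0.353, -0.934, 0.062], [0.175, 0.001, -0.985]]
ft_force: [6.7, 2.8, -2.0]
grip_width: 0.039
```

```bash
python3 rep.py
```

```text
t 20.7 tip [-48.1   -1.04  18.26] ledge [34.11 -1.04 32.86] tilt 10.07 yaw 0.0 roll -0.03 F [ 7.29  0.18 -2.  ] M [ 2.430e-01 -1.275e+00 -1.000e-03] w 39.0 tcp [ 0.56079 -0.15958  0.03346]
```

Emit:
play_rows --rows "1 0.00007 0.00003 -0.0004 -0.0031 0.0082 0; 1 0.00013 0.00005 -0.0009 -0.0063 0.0163 0; 1 0.0002 0.00008 -0.0013 -0.0094 0.0245 0; 1 0.00027 0.0001 -0.0017 -0.0125 0.0326 0; 1 0.00033 0.00013 -0.0021 -0.0156 0.0408 0; 1 0.0004 0.00015 -0.0026 -0.0188 0.0489 0; 1 0.00045 0.00018 -0.0030 -0.0219 0.0571 0; 1 0.0005 0.0002 -0.0034 -0.0250 0.0652 0"

```text
time_s: 21.7
ee_pos: [0.5613, -0.1594, 0.0302]
orientation: [[0.928, 0.358, 0.099], [0.356, -0.934, 0.037], [0.106, 0.001, -0.994]]
ft_force: [5.1, 2.9, -0.3]
grip_width: 0.0391
```

```bash
python3 rep.py pics/r6.png
```

```text
t 21.7 tip [-48.53  -1.04  18.18] ledge [34.5  -1.06 27.03] tilt 6.08 yaw -0.01 roll -0.03 F [ 5.78  0.92 -0.26] M [ 0.284 -1.194  0.027] w 39.05 tcp [ 0.56127 -0.15941  0.03017]
```

View pics/r6.png

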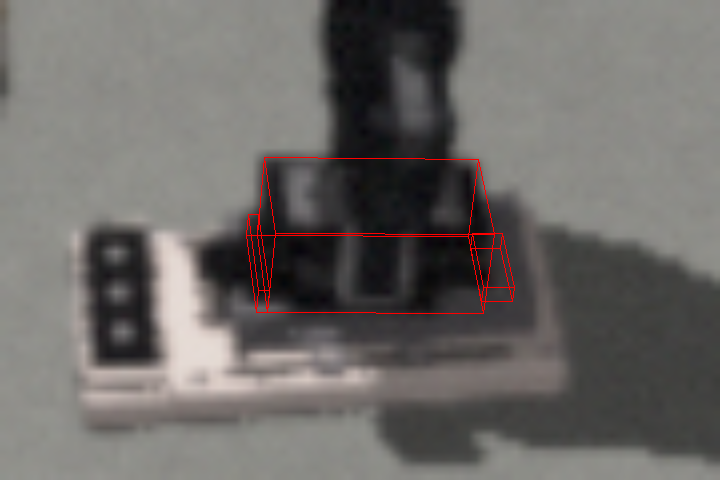

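Emit:
play_rows --rows "1 0.00003 0.00001 -0.0004 -0.0031 0.0082 0; 1 0.00005 0.00002 -0.0009 -0.0063 0.0163 0; 1 0.0001 0.00003 -0.0013 -0.0094 0.0245 0; 1 0.0001 0.00004 -0.0018 -0.0125 0.0326 0; 1 0.00013 0.00005 -0.0022 -0.0156 0.0408 0; 1 0.00015 0.00006 -0.0027 -0.0188 0.0489 0; 1 0.0002 0.00007 -0.0031 -0.0219 0.0571 0; 1 0.0002 0.00008 -0.0035 -0.0250 0.0652 0"

```text
time_s: 22.8
ee_pos: [0.5616, -0.1593, 0.0268]
orientation: [[0.933, 0.358, 0.034], [0.358, -0.934, 0.013], [0.037, 0.001, -0.999]]
ft_force: [4.0, 2.5, 1.6]
grip_width: 0.0394
```

```bash
python3 rep.py
```

```text
t 22.8 tip [-48.85  -1.05  18.08] ledge [34.59 -1.06 21.14] tilt 2.1 yaw -0.01 roll -0.04 F [4.59 0.87 1.59] M [ 0.351 -1.21  -0.027] w 39.37 tcp [ 0.56164 -0.15927  0.02682]
```

Emit:
play_rows --rows "1 -0.00005 -0.00002 -0.0003 -0.0018 0.0047 0; 1 -0.0001 -0.00004 -0.0006 -0.0036 0.0093 0; 1 -0.00015 -0.00006 -0.0009 -0.0054 0.0140 0; 1 -0.0002 -0.00008 -0.0012 -0.0072 0.0186 0; 1 -0.0002 -0.00008 -0.0015 -0.0090 0.0233 0; 1 -0.0002 -0.00008 -0.0018 -0.0108 0.0280 0; 1 -0.0002 -0.00008 -0.0021 -0.0125 0.0326 0; 1 -0.0002 -0.00008 -0.0021 -0.0125 0.0326 0"

```text
time_s: 23.8
ee_pos: [0.5618, -0.1592, 0.025]
orientation: [[0.934, 0.358, 0.003], [0.358, -0.934, 0.0], [0.003, 0.001, -1.0]]
ft_force: [4.7, 4.1, 2.8]
grip_width: 0.039
```

```bash
python3 rep.py pics/r0.png x
```

```text
t 23.8 tip [-48.91  -1.07  17.91] ledge [34.59 -1.08 18.12] tilt 0.15 yaw -0.0 roll -0.05 F [5.85 2.19 2.77] M [ 0.453 -1.139 -0.039] w 39.05 tcp [ 0.56185 -0.15921  0.02503]
```

View pics/r0.png

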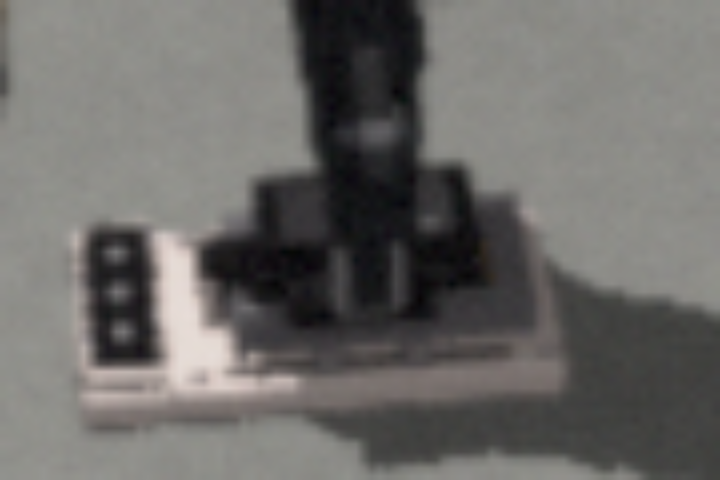

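Emit:
play_rows --rows "1 0 0 -0.0002 -0.0010 0.0026 0; 1 0 0 -0.0004 -0.0020 0.0052 0; 1 0 0 -0.0006 -0.0030 0.0078 0; 1 0 0 -0.0008 -0.0040 0.0104 0; 1 0 0 -0.0010 -0.0050 0.0130 0; 1 0 0 -0.0012 -0.0060 0.0160 0; 1 0 0 -0.0012 -0.0060 0.0160 0; 1 0 0 -0.0012 -0.0060 0.0160 0"

```text
time_s: 24.9
ee_pos: [0.5617, -0.1593, 0.025]
orientation: [[0.934, 0.358, -0.013], [0.358, -0.934, -0.006], [-0.015, 0.001, -1.0]]
ft_force: [-1.4, 4.3, 13.2]
grip_width: 0.0385
```

```bash
python3 rep.py
```

```text
t 24.9 tip [-49.19  -1.09  18.67] ledge [34.3  -1.12 17.45] tilt -0.83 yaw -0.02 roll -0.05 F [ 0.21  4.51 13.19] M [ 0.946 -0.898  0.011] w 38.46 tcp [ 0.56171 -0.1593   0.02498]
```

Emit:
play_rows --rows "1 0 0 0.0003 0.0015 -0.0040 0; 1 0 0 0.0006 0.0030 -0.0080 0; 1 0 0 0.0008 0.0045 -0.0120 0; 1 0 0 0.0010 0.0050 -0.0130 0; 1 0 0 0.0010 0.0050 -0.0130 0; 1 0 0 0.0010 0.0050 -0.0130 0; 1 0 0 0.0010 0.0050 -0.0130 0; 1 0 0 0.0010 0.0050 -0.0130 0"

```text
time_s: 25.9
ee_pos: [0.5618, -0.1592, 0.025]
orientation: [[0.934, 0.358, -0.0], [0.358, -0.934, -0.001], [-0.0, 0.001, -1.0]]
ft_force: [4.9, 4.6, 4.2]
grip_width: 0.0392
```

```bash
python3 rep.py
python3 - <<'E'
from rep import *
C={n:optics.read_camera(n) for n in("top","side")}; s=status.sense(); pickle.dump((C,s),open("flat.pkl","wb"))
R,o=packpts(s,(-DX,0,DZ))
w=(280,180,50,28)
a=wire(C["side"],PK,R,o,w,16)[:,:800]; b=wire(C["side"],[],R,o,w,16)[:,:800]
cv2.imwrite("pics/f1.png",a); cv2.imwrite("pics/f1b.png",b)
t=wire(C["top"],PK,R,o,(300,155,45,55),10); cv2.imwrite("pics/f1t.png",t)
E
```

```text
t 25.9 tip [-48.97  -1.06  18.01] ledge [34.53 -1.07 17.98] tilt -0.03 yaw -0.01 roll -0.04 F [6.25 2.49 4.18] M [ 0.486 -1.161  0.017] w 39.18 tcp [ 0.56181 -0.15922  0.02499]
```

View pics/f1.png

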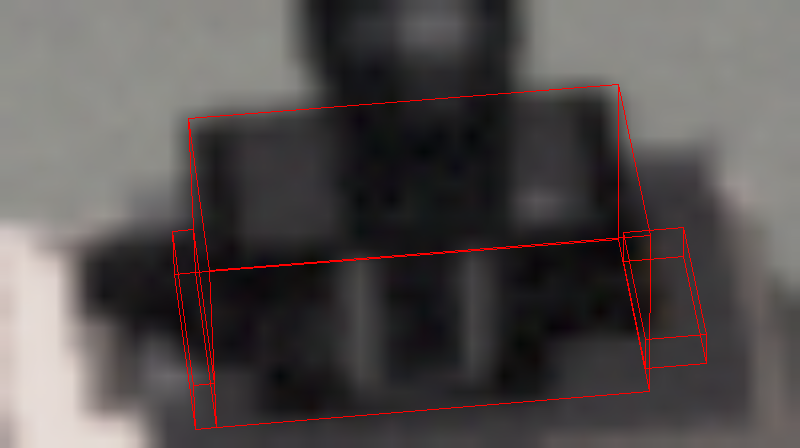

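View pics/f1b.png

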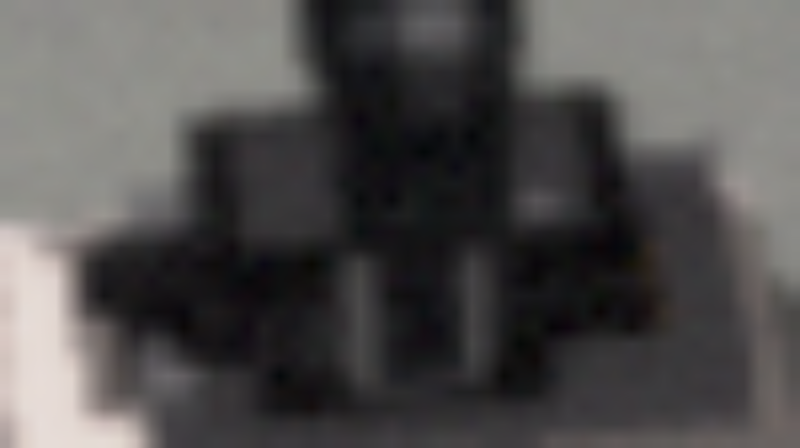

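View pics/f1t.png

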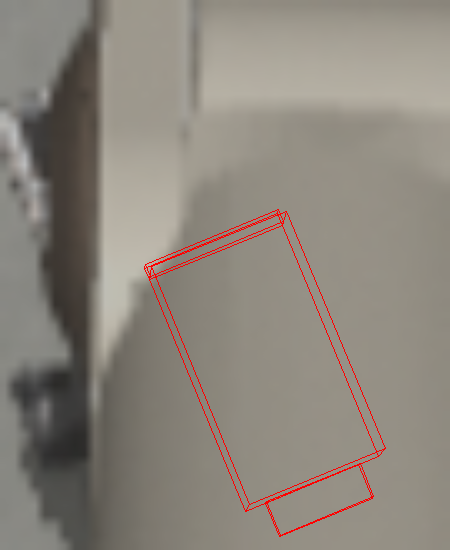

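The pack looks flat: its visible top edges match the flat model, and z stopped dead at floor height. Now I'll open the fingers.

Emit:
play_rows --rows "0.3 0 0 0 0 0 0; 0.2 0 0 0 0 0 0; 0.1 0 0 0 0 0 0; 0 0 0 0 0 0 0; 0 0 0 0 0 0 0; 0 0 0 0 0 0 0; 0 0 0 0 0 0 0; 0 0 0 0 0 0 0"

```text
time_s: 27.0
ee_pos: [0.5601, -0.1598, 0.0238]
orientation: [[0.934, 0.358, -0.003], [0.358, -0.934, -0.001], [-0.004, -0.0, -1.0]]
ft_force: [0.6, 0.5, 1.0]
grip_width: 0.0857
```

```bash
python3 rep.py pics/o1.png x
```

```text
t 27.0 tip [-50.82  -1.    16.99] ledge [32.68 -1.04 16.69] tilt -0.21 yaw -0.03 roll 0.01 F [0.72 0.28 1.03] M [-0.034 -0.049  0.006] w 85.68 tcp [ 0.56009 -0.15984  0.02382]
```

View pics/o1.png

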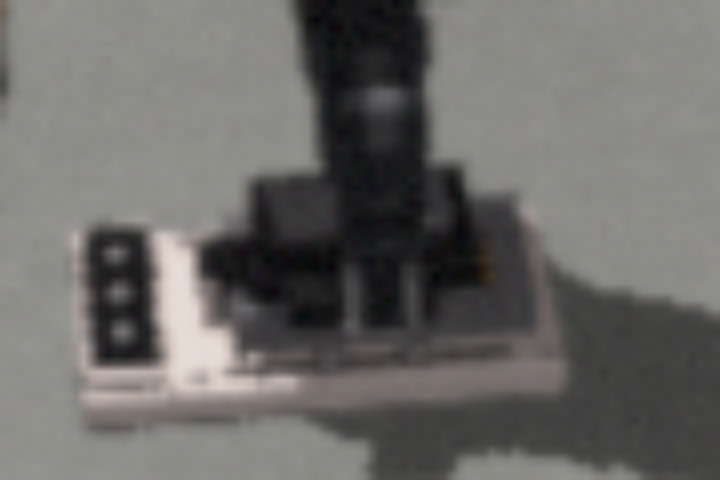

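Emit:
play_rows --rows "0 0 0 0.005 0 0 0; 0 0 0 0.015 0 0 0; 0 0 0 0.035 0 0 0; 0 0 0 0.060 0 0 0; 0 0 0 0.095 0 0 0; 0 0 0 0.130 0 0 0; 0 0 -0.04 0.160 0 0 0; 0 0 -0.09 0.170 0 0 0"

```text
time_s: 28.1
ee_pos: [0.5623, -0.2496, 0.1986]
orientation: [[0.932, 0.361, 0.003], [0.361, -0.932, -0.003], [0.001, 0.004, -1.0]]
ft_force: [0.7, 0.0, -0.1]
grip_width: 0.0853
```

Emit:
play_rows --rows "0 -0.02 -0.05 0 0 0 0; 0 -0.04 -0.10 0 0 0 0; 0 -0.06 -0.15 0 0 0 0; 0 -0.08 -0.20 0 0 0 0; 0 -0.10 -0.25 0 0 0 0; 0 -0.10 -0.25 0 0 0 0; 0 -0.10 -0.25 0 0 0 0; 0 -0.10 -0.25 0 0 0 0"

```text
time_s: 29.1
ee_pos: [0.4616, -0.498, 0.1946]
orientation: [[0.933, 0.36, -0.002], [0.36, -0.933, -0.001], [-0.002, -0.0, -1.0]]
ft_force: [-0.1, 0.5, -0.4]
grip_width: 0.0851
```

Run:
```python
from zoom import *
from bench import optics,status
import pickle
C={n:optics.read_camera(n) for n in("top","side")}; pickle.dump(C,open("after.pkl","wb"))
R=rz(21); o0=np.array([.5628,-.1577,.018]); u=R@np.array([1,0,0]); v=R@np.array([0,1,0])
o=o0+u*(-0.0025)+v*(-0.001)
a=wire(C["side"],PK,R,o,(270,180,60,36),13); cv2.imwrite("pics/a_s.png",a)
cv2.imwrite("pics/a_s0.png",wire(C["side"],[],R,o,(270,180,60,36),13))
cv2.imwrite("pics/a_t.png",np.hstack([wire(C["top"],PK,R,o,(298,152,50,66),8),wire(C["top"],[],R,o,(298,152,50,66),8)]))
cv2.imwrite("pics/a_full.png",C["top"]["frame"][:,:,::-1])
print(status.sense()["ee_pos"])
```

```text
[ 0.46140955 -0.49821482  0.19433391]
```

View pics/a_s.png

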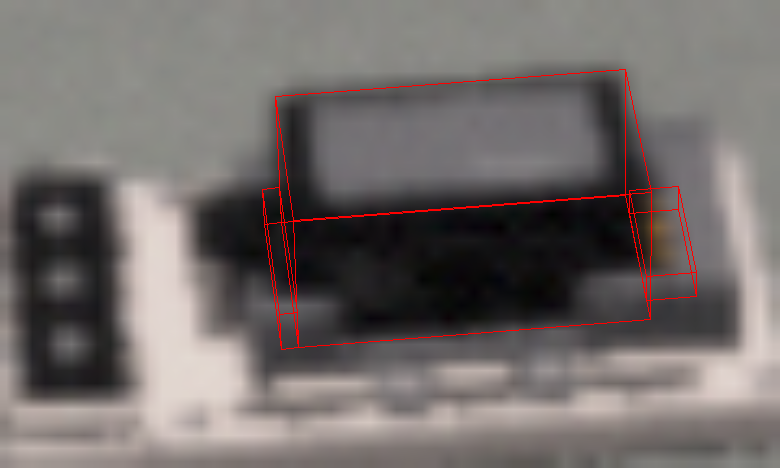

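View pics/a_s0.png

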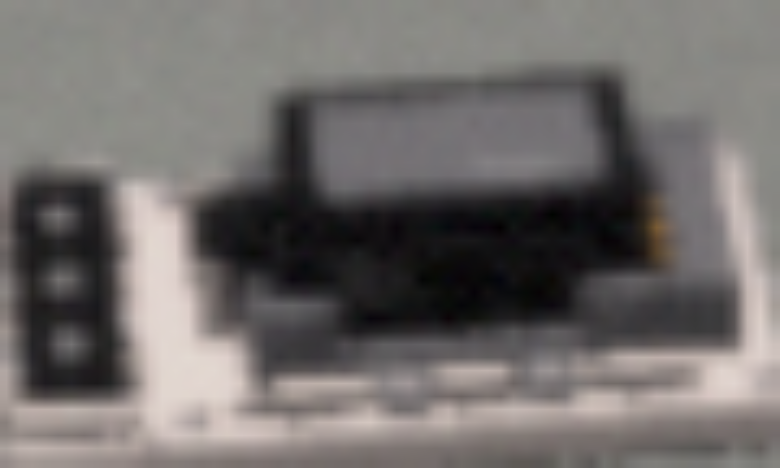

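View pics/a_t.png

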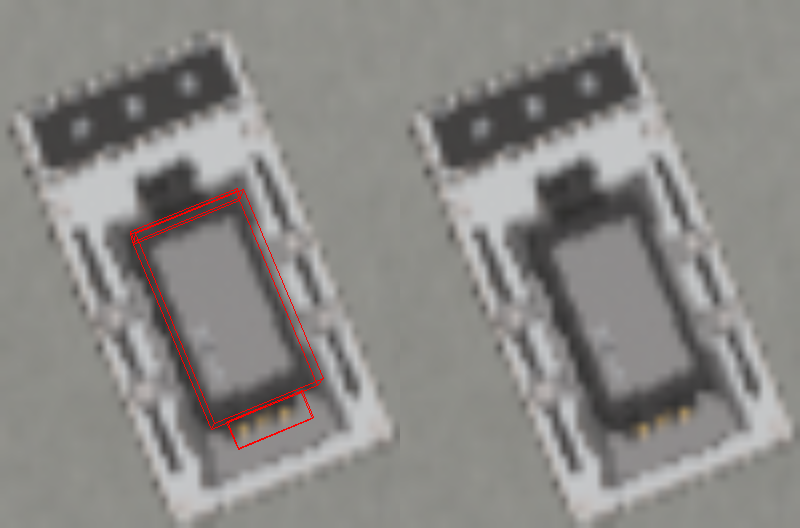

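View pics/a_full.png

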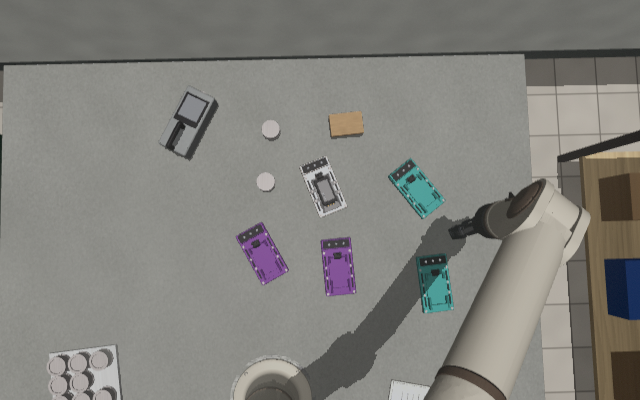

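The pack lies flat in the cup (top: label at about (323,186)), with the tongue's brass half covered by the lip, and the bystanders look unmoved. Next I'll check the catch by comparing its tab edge before and after.

Run:
```python
from zoom import *
from scipy.ndimage import map_coordinates
import pickle
C0=pickle.load(open("cams.pkl","rb"));C1=pickle.load(open("after.pkl","rb"))
R=rz(21); o=np.array([.5628,-.1577,0])
xs=np.arange(20,64,.5)
for n,z in(("top",.034),("side",.034)):
    pr=[]
    for C in(C0,C1):
        g=C[n]["frame"].astype(float).mean(2); acc=0
        for y in np.arange(-7,5,1.):
            P=np.c_[xs/1000,np.full(len(xs),y/1000),np.full(len(xs),z)]@R.T+o
            q=proj(C[n],P); acc=acc+map_coordinates(g,[q[:,1],q[:,0]],order=1)
        acc/=12; gr=np.gradient(acc); sel=(xs>40); k=np.argmax(np.where(sel,gr,-1)); 
        half=np.interp(120,acc[sel&(xs<60)],xs[sel&(xs<60)]) 
        pr.append(acc); print(n,"tab edge max-grad x",xs[k],"120-level",round(half,2))
    print(pr[0][::6].round(0)); print(pr[1][::6].round(0))
a=[wire(C["side"],[],R,o,(278,185,28,26),13) for C in(C0,C1)]
b=[wire(C["top"],[],R,o,(306,158,28,26),13) for C in(C0,C1)]
cv2.imwrite("pics/catch.png",cv2.resize(np.vstack([np.hstack(a),np.hstack(b)]),None,fx=.85,fy=.85))
```

```text
top tab edge max-grad x 50.5 120-level 50.79
top tab edge max-grad x 50.5 120-level 50.68
[138. 138. 137. 134. 104.  53.  54.  67.  63.  60.  99. 172. 194. 179.
 134.]
[141. 140. 121.  75.  63.  53.  57.  69.  65.  62. 102. 175. 198. 183.
 137.]
side tab edge max-grad x 51.0 120-level 51.71
side tab edge max-grad x 51.5 120-level 51.69
[112. 106.  94.  84.  81.  58.  30.  25.  24.  33.  69. 157. 206. 211.
 199.]
[ 40.  33.  25.  19.  19.  22.  21.  26.  28.  33.  70. 158. 207. 213.
 200.]
```

View pics/catch.png

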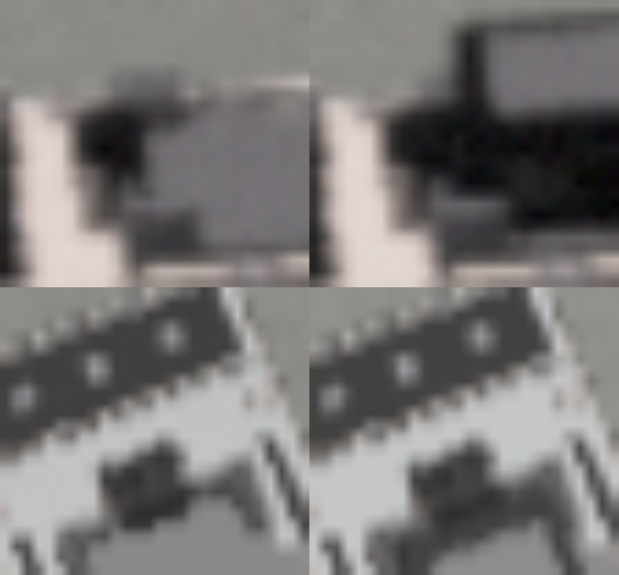

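Run:
```python
from zoom import *
import pickle
from scipy.optimize import minimize
C1=pickle.load(open("after.pkl","rb"))
R=rz(21); o0=np.array([.5628,-.1577,.018])
for dx in (-2.5,-1.1):
  o=o0+R@np.array([dx/1000,-.001,0])
  for k,(a,b) in {"+y... top far(-y)":([-33,-20,32],[33,-20,32]),"nose top":([-35,-18,32],[-35,18,32]),"tail top":([35,-18,32],[35,18,32])}.items():
    A,B=(np.array([a,b])/1000.)@R.T+o
    for fr in ((.05,.35),(.65,.95)):
        r=edgeoff(C1["side"],A,B,3,fr=fr); print(dx,k,fr,"nrm",r[2].round(2),"med off px",round(r[5],2),"sd",round(r[6],2))
```

```text
-2.5 +y... top far(-y) (0.05, 0.35) nrm [-0.08 -1.  ] med off px 0.4 sd 0.15
-2.5 +y... top far(-y) (0.65, 0.95) nrm [-0.08 -1.  ] med off px 0.5 sd 0.23
-2.5 nose top (0.05, 0.35) nrm [-0.98  0.21] med off px 0.4 sd 0.22
-2.5 nose top (0.65, 0.95) nrm [-0.98  0.21] med off px 0.0 sd 0.8
-2.5 tail top (0.05, 0.35) nrm [-0.99  0.14] med off px 0.3 sd 0.26
-2.5 tail top (0.65, 0.95) nrm [-0.99  0.14] med off px -2.35 sd 0.37
-1.1 +y... top far(-y) (0.05, 0.35) nrm [-0.08 -1.  ] med off px 0.4 sd 0.19
-1.1 +y... top far(-y) (0.65, 0.95) nrm [-0.08 -1.  ] med off px 0.6 sd 0.21
-1.1 nose top (0.05, 0.35) nrm [-0.98  0.21] med off px -0.05 sd 0.23
-1.1 nose top (0.65, 0.95) nrm [-0.98  0.21] med off px -0.5 sd 1.28
-1.1 tail top (0.05, 0.35) nrm [-0.99  0.14] med off px -0.2 sd 0.26
-1.1 tail top (0.65, 0.95) nrm [-0.99  0.14] med off px -3.0 sd 0.14
```

The pack is flat: its nose-end and tail-end heights agree within about 0.1-0.2 px. The catch tab is back at its closed position, and the arm is clear. Handing in.

```bash
python3 -c "
from bench import workorder,status
print(status.sense()['time_s'],status.sense()['ft_force']); print(workorder.sign_off())"
```

```text
29.2 [-0.26086141 -0.45580852 -0.04926475]
the job is handed in; nothing more can be done
None
```

The pack is on charge in the white charger. It lies flat in the cup with the catch closed over its tail, I have let go of it, and I handed the job in at about 29 s.

I slid the tongue under the lip with the pack 16° nose-down and pushed back until it came up solid at about 7.5 N. I then rocked the tail down with the push still on. A check push at the bottom reached about 13 N, the highest force I read while seating it; the charger bears 30 N. By feel, the cup sits about 2.6 mm toward the nose end of nominal.

**Last checks:**
- **Pack:** its top edge is level to about 0.2 mm between nose and tail, and the lip covers the outer part of the tongue.
- **Catch:** its tab is within about 0.1 mm of its closed position before the job. I judged this from the pictures; I did not tug the pack to test the latch.
- **Bystanders:** by eye, the meter, the sample cups, the box and the look-alikes are where they stood.
- **Arm:** it is clear of everything and reads near-zero force.

**Disagreements:** the two cameras differed by about 2.5 mm on where the charger lies sideways. The pack rubbed the +y cup wall at about 2.4 N on the way in, so I shifted it about 1 mm sideways by feel.

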